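Take the filter cassette out of the nail-dust collector

ROBOT

A 6-joint arm with a two-finger parallel gripper is mounted at the origin on a cart in front of the work surface, level with it; the furniture and walls round the work are solid. World frame = base frame: x ahead of the robot, y to its left, z up, the work surface at z = 0. Lengths are in m, angles in rad, forces in N, time in s.
With the tool pointing down it reaches from about 0.35 to 0.775 m from the base axis. Payload 7.3 kg.
Tool frame: the origin (TCP) lies at the centre of the arm's flange, where the gripper is bolted on; the fingertips stand 178 mm ahead of it and the grasp point (between the pads) lies 159 mm ahead of it (tip_extent is the distance from the TCP to the fingertips, in m); z points along the fingers, y is the line along which they close (so a half turn about z gives the same grasp; the last joint's range is limited). The gripper opens to 92 mm and grips with 3 to 60 N. Pads are 19 mm wide; open, the fingers measure 130 mm over their backs; the gripper's body (75 mm by 190 mm) begins 47 mm behind the grasp point.
Start: joints at [-1.341, 0.342, 1.524, -0, 1.275, -0.146], TCP at [0.193, -0.488, 0.405] pointing down, gripper open.
Joint ranges: [-2.53, 2.53], [-0.77, 2.02], [0.04, 2.7], [-1, 4.14], [0.28, 2.66], [-3.11, 3.11]. Speed limits (rad/s): [2.57, 2.57, 3.14, 3.14, 3.14, 3.14].

INTERFACE

Orientations are given as [roll, pitch, yaw] about the fixed x, y, z axes, in that order (R = Rz(yaw) Ry(pitch) Rx(roll)).
In Python, from cell import * gives the robot as it stands.
- The arm moves only by the tool arm_command, never from a script. Its arguments are lists of equal length, an entry for each row: "xyz": the shift along the world's x, y, z in mm, a list of three; "spin": the turn about the world's z in degrees. In form: {"xyz": [[tx, ty, tz], ...], "spin": [spin, ...]}. A call has 1 to 20 rows; each row shifts and turns the commanded pose from where the row before left it; what a row does not reach is not made up. A row lasts 1/10 s, in which the tool goes at most 50 mm and 8.59 degrees, less where a joint would pass 70% of its speed; a pose out of reach is approached as far as the arm can. A call with a gripper value outside its range is refused whole. "jaw" is the opening, from -1 (shut) to 1 (fully open), set as the call begins (left out, the last holds). The fingers move at their own pace and stop on an object; "squeeze" is the grip in N (left out, the last holds). Time passes only in rows, so rows that do not move let the fingers close. It gives the time, the measured TCP pose, the force, the opening and the grip force at its end, in the units of the state.
- observe(): the state, without advancing time (a new reading comes with each control period).
- read_camera(name): name is "scene" or "top" or "wrist"; returns a dict with "img" (480x640x3 uint8, red, green, blue), "depth" (480x640 float32, m along the optical axis (not along the pixel's ray), 0 where there is no reading), "fx", "fy", "cx", "cy" (pixels), "dist_coeffs" ([k1, k2, p1, p2, k3] as OpenCV has them; the pictures are not rectified), "world_from_camera" (4x4, takes a point from camera to world coordinates). Camera axes: x right, y up, looking along -z (the intrinsics and any distortion apply to the point x, -y, -z); pixel columns grow to the right and rows downward; lengths in m; the calibration is good to about 2 mm. A picture is of the moment at which its call begins.
- hand_in(): hands the job in; it is judged then, once.
The state is a dict: "time": time; "qpos": joint angles; "qvel": joint speeds; "joint_efforts": joint torques, N m; "tool_pos": TCP position; "tool_rot": TCP orientation; "contact_force": force on the tool from outside, world axes, zero at the start; "torque": the same for the moment, N m; "opening": finger opening in m; "grip_force": force on a finger pad.
Only numpy, scipy, OpenCV 4.12 (cv2) and the standard library are available. Lean on these libraries where they do the work, as an engineer would, in place of code of your own. Each camera call takes 0.05 s, during which the arm holds its last target. There are 200 camera calls.

TASK

Take the filter cassette out of the nail-dust collector: first clear the arched hand rest off it by hanging the rest astride the bar of the stand, near the middle of the bar, and let go of it there. Then pinch the cassette's two opposed side catches fully together, lift the cassette straight out and finish while still holding it by the catches, level, above the collector and at least 5 cm clear of it. Leave the rest hanging and the other things on the worktop where they are.

Things in the scene. Friction and masses are not known exactly. Their poses are not given: they have to be found in the camera images.
- collector: nail-dust collector: low white housing, fixed, 140 (x) x 160 (y) x 46 mm tall, flat top with air slots and an open well 104 (x) x 58 (y) mm in the middle, where the cassette sits. Origin: centre of its underside, on the worktop. The 6 mm top plate beside the well's long sides holds down the noses of the catches. Turned by up to about 0.35 rad
- cassette: grey filter cassette, loose, 0.11 to 0.22 kg, body 100 (x) x 54 (y) x 40 mm tall, seated in the collector's well, tops flush. Origin: centre of its underside (6 mm above the worktop when seated); axes as the collector's. At the middle of each long side (+y, -y) a spring catch stands 34 mm above the top; their noses lock it in (2 mm play) until both are pressed
- cassette_grip (a point): point midway between the two catch tabs of the cassette, 58.5 mm above its underside: 18.5 mm above the collector's top when seated, 15.5 mm below the tabs' tops. Axes as the cassette: squeeze along y
- catch_a (a joint): travel of the catch on the cassette's +y side: 0 = out (locked), 0.0065 m = fully pressed in towards the cassette's middle. The noses clear the ledges from about 0.005. Spring: 2.4 N at 0, 6.3 N fully in. White ribbed tab, 22 mm wide (x), 3 to 34 mm above the collector's top; 66 mm over both tabs' outer faces, 53 mm pressed
- catch_b (a joint): the same for the catch on the -y side
- rest: grey hand rest, loose, 0.11 to 0.22 kg: rigid arch (upside-down U), 110 mm long (its y), 54 mm wide over its legs (its x), 57 mm tall, walls 4 mm. Legs flat and upright to 30 mm height; inside 46 mm wide, 53 mm high to the round crown. Origin: midway between the legs' lower edges. At the start it stands on the collector's top astride the cassette's catches, y about along the collector's y
- rail: small stand, fixed: a horizontal steel bar along its own y, 200 mm long, 16 mm thick, on two end posts. Origin: on the worktop under the bar's middle. Turned by up to about 0.35 rad. Behind collector and stand, from x = 0.6 m, a towel warmer 0.3 m tall fills the worktop between y = -0.2 and 0.2: keep the gripper in front of it
- rail_mid (a point): middle of the bar, on its axis, 160 mm above the worktop; y along the bar. With the rest hung on the bar, the rest's origin lies about 45 mm below this point
- dropper: bystander, loose: small white dropper bottle with a teal cap, 32 mm across, 74 mm tall; origin: centre of its underside
- tape_roll: bystander, loose: roll of white tape lying flat, 60 mm across, 18 mm tall; origin: centre of its underside
- pot: bystander, loose: round cream pot with a white lid, 68 mm across, 43 mm tall; origin: centre of its underside
- cup: bystander, loose: white measuring cup, 64 mm across, 61 mm tall; origin: centre of its underside
- clip: bystander, loose: pink hair clip lying flat, 62 x 12 x 17 mm; origin: centre of its underside

How it is judged:
By the outcome, as a careful person would: the job done as asked, in the order asked, and still so for the second after the job is handed in, while the arm keeps its last pose, push and grip.
It also fails if it takes over 51 s, if anything falls off the work surface, if the arm or the gripper's body presses on something with over 40 N, if the wrist force passes 120 N, or if a joint passes its speed limit or range.

## Working session

There is one attempt and no reset: what is moved stays moved. The work goes in short steps, Python scripts to look and compute and a tool call to move; the robot and the scene stay as the last step left them, time stands still between calls to the robot, and variables do not carry over. Pictures are saved under pics/ and viewed, at most 10 in all, crops included, and the job is handed in when it is done.

Besides the shell and the picture viewer there is one more tool, called after "Call:" as name(argument=value, ...) on one line, values as JSON. arm_command: Moves the arm, as the interface text tells. Its arguments: {"type":"object","properties":{"xyz":{"type":"array","items":{"type":"array","items":{"type":"number"}}},"spin":{"type":"array","items":{"type":"number"}},"jaw":{"type":"number"},"squeeze":{"type":"number"}},"required":["xyz","spin"]}

```bash
ls; mkdir -p pics
cat > h.py <<'E'
from cell import *
import numpy as np, cv2
def cloud(c):
    h,w=c["depth"].shape
    K=np.array([[c["fx"],0,c["cx"]],[0,c["fy"],c["cy"]],[0,0,1]])
    u,v=np.meshgrid(np.arange(w),np.arange(h))
    p=cv2.undistortPoints(np.stack([u,v],-1).reshape(-1,1,2).astype(np.float64),K,np.array(c["dist_coeffs"])).reshape(h,w,2)
    d=c["depth"]
    P=np.stack([p[...,0]*d,-p[...,1]*d,-d],-1)
    T=np.array(c["world_from_camera"])
    W=P@T[:3,:3].T+T[:3,3]
    W[d==0]=np.nan
    return W
E
python3 - <<'E'
from h import *
ims=[]
for n in ("scene","top"):
    c=read_camera(n); np.savez(f"{n}0.npz",**{k:np.array(v) for k,v in c.items()})
    cv2.imwrite(f"pics/{n}0.png",c["img"][...,::-1])
    print(n,np.round(c["world_from_camera"],3).tolist(),c["fx"],c["dist_coeffs"],(c["depth"]==0).mean())
print(observe())
E
```

```text
pics
scene [[-0.785, 0.478, -0.394, 0.032], [-0.62, -0.606, 0.499, 0.723], [-0.001, 0.636, 0.772, 1.094], [0.0, 0.0, 0.0, 1.0]] 561.5995493010355 [0.03433849 0.         0.         0.         0.        ] 0.00396484375
top [[-0.016, 0.995, -0.096, 0.419], [-1.0, -0.015, 0.006, 0.095], [0.005, 0.096, 0.995, 1.194], [0.0, 0.0, 0.0, 1.0]] 449.1318442814744 [-0.08816028  0.          0.          0.          0.        ] 0.00392578125
{'time': 0.1, 'qpos': array([-1.34103585e+00,  3.42673275e-01,  1.52492607e+00, -2.08541915e-05,
        1.27542631e+00, -1.46007922e-01]), 'qvel': array([-0.00033142, -0.00182409, -0.00206954,  0.00018793, -0.00045128,
        0.00055708]), 'joint_efforts': array([ 1.87231242e-03, -4.32004416e+01, -2.44693691e+01,  7.19974469e-02,
        5.25837368e-02, -5.62705270e-05]), 'tool_pos': array([ 0.19265455, -0.48824306,  0.40410219]), 'tool_rot': array([-3.14017200e+00, -1.88756157e-04,  3.75774349e-01]), 'contact_force': array([ 0.53529424, -0.0808129 ,  0.50499987]), 'torque': array([ 0.03982811, -0.01738486, -0.00195322]), 'grip_force': 0.0, 'opening': 0.09178153661858565}
```

View pics/top0.png

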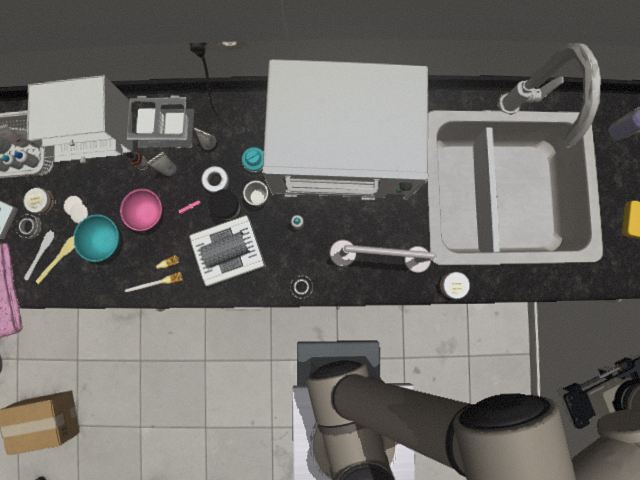

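View pics/scene0.png

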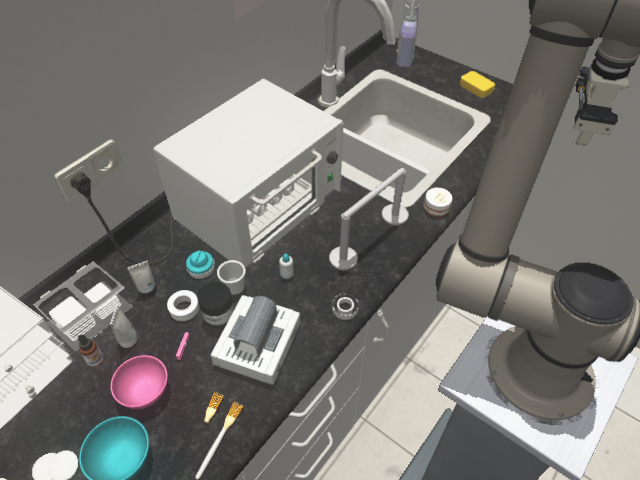

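Top view: the collector is centred at about (228,250) with the grey rest on it. The bar runs from (342,250) to (418,258), and the dropper is at (297,221). The scene view agrees. Next I measure from the depth clouds.

```bash
cat >> h.py <<'E'
def rect(P):
    r=cv2.minAreaRect((P[:,:2]*1000).astype(np.float32)); return r
def pca(P):
    m=P[:,:2].mean(0); U,S,V=np.linalg.svd(P[:,:2]-m,full_matrices=False); a=V[0]; t=(P[:,:2]-m)@V.T
    lo,hi=np.percentile(t,1,0),np.percentile(t,99,0)
    return np.round((m+((lo+hi)/2)@V)*1000,1), np.degrees(np.arctan2(a[1],a[0])), np.round((hi-lo)*1000,1)
E
python3 - <<'E'
from h import *
for n in ("top","scene"):
    c=dict(np.load(f"{n}0.npz")); W=cloud(c); img=c["img"].astype(int)
    x,y,z=W[...,0],W[...,1],W[...,2]
    tab=(abs(z)<.01)&(x>.35)&(x<.58)&(abs(y)<.4); print(n,"table z",np.nanmedian(z[tab]))
    # collector
    reg=(x>.3)&(x<.6)&(y>.15)&(y<.5)
    m=reg&(z>.040)&(z<.052)&(img.min(-1)>60)
    k,l,s,ce=cv2.connectedComponentsWithStats(cv2.morphologyEx(m.astype(np.uint8),cv2.MORPH_CLOSE,np.ones((5,5))))
    i=1+np.argmax(s[1:,4]); P=W[(l==i)&m]; print("coll",rect(P),np.median(P[:,2]))
    R=reg&(z>.056)&(z<.112); P=W[R]; print("rest>56",pca(P),rect(P),np.percentile(P[:,2],[50,95,99.5]))
    R=reg&(z>.095)&(z<.112); P=W[R]; print("rest crown",pca(P),len(P))
    B=(x>.3)&(x<.6)&(y>-.35)&(y<.15)&(z>.155)&(z<.18); P=W[B]; print("bar",pca(P),rect(P),np.percentile(P[:,2],[50,98]),len(P))
    # everything else
    O=(z>.008)&(z<.3)&(x>.3)&(x<.62)&(y>-.3)&(y<.55)
    k,l,s,ce=cv2.connectedComponentsWithStats(O.astype(np.uint8))
    for i in range(1,k):
        if s[i,4]>25:
            P=W[l==i]; print("  ob",np.round(np.percentile(P,[2,98],0),3).tolist(),s[i,4],np.round(ce[i]))
E
```

```text
top table z -0.00040808460570807004
coll ((513.70947265625, 324.4619445800781), (149.43844604492188, 159.85617065429688), 18.711559295654297) 0.04548480261190213
rest>56 (array([526.4, 326.4]), np.float64(132.12882043192653), array([125.7, 115.1])) ((563.1594848632812, 272.33477783203125), (120.70653533935547, 240.5645294189453), 20.046472549438477) [0.09770837 0.10424382 0.10699998]
rest crown (array([510.9, 321. ]), np.float64(111.35064465257177), array([106.7,  38.4])) 658
bar (array([491.1, -77.8]), np.float64(84.11412411000474), array([211.7,  16. ])) ((491.48779296875, -78.57501983642578), (217.6977996826172, 18.34717559814453), 84.24546813964844) [0.16576588 0.17040202] 652
  ob [[0.615, -0.04, 0.218], [0.62, 0.051, 0.23]] 101 [356. 193.]
  ob [[0.434, 0.239, 0.023], [0.613, 0.403, 0.104]] 3797 [227. 247.]
  ob [[0.565, 0.494, 0.008], [0.618, 0.548, 0.053]] 129 [153. 222.]
  ob [[0.566, 0.124, 0.011], [0.594, 0.155, 0.075]] 145 [297. 222.]
  ob [[0.455, -0.194, 0.008], [0.527, 0.047, 0.17]] 1281 [382. 254.]
  ob [[0.47, 0.468, 0.008], [0.494, 0.516, 0.015]] 73 [166. 263.]
  ob
[... 935 characters left out ...]
650912 0.17144398] 556
  ob [[0.613, -0.038, 0.219], [0.62, 0.075, 0.231]] 128 [306. 170.]
  ob [[0.454, -0.196, 0.008], [0.524, 0.048, 0.17]] 1866 [370. 217.]
  ob [[0.375, -0.296, 0.011], [0.437, -0.234, 0.048]] 629 [438. 201.]
  ob [[0.565, 0.132, 0.01], [0.592, 0.158, 0.075]] 277 [286. 265.]
  ob [[0.425, 0.244, 0.014], [0.613, 0.413, 0.105]] 5934 [251. 334.]
  ob [[0.384, 0.116, 0.008], [0.43, 0.163, 0.021]] 193 [344. 308.]
  ob [[0.612, 0.442, 0.013], [0.62, 0.459, 0.02]] 28 [179. 354.]
  ob [[0.564, 0.496, 0.009], [0.619, 0.547, 0.053]] 291 [161. 379.]
  ob [[0.467, 0.463, 0.008], [0.495, 0.517, 0.014]] 175 [212. 407.]
  ob [[0.418, 0.453, 0.008], [0.45, 0.547, 0.014]] 271 [227. 423.]
```

Call:
arm_command(xyz=[[26,34,0],[26,34,0],[26,34,0],[26,34,0],[26,34,0],[26,34,0],[26,34,0],[26,34,0],[26,34,0],[26,34,0],[2,45,0],[2,45,0],[2,45,0],[2,45,0],[2,45,0],[2,45,0],[2,45,0],[2,45,0],[2,45,0],[2,45,0]], spin=[4.5,4.5,4.5,4.5,4.5,4.5,4.5,4.5,4.5,4.5,4.5,4.5,4.5,4.5,4.5,4.5,4.5,4.5,4.5,4.5], jaw=1, squeeze=25)

```text
time: 2.1
tool_pos: [0.4724, 0.3036, 0.4044]
tool_rot: [-3.141, 0.0, 1.95]
contact_force: [1.1, 0.4, -0.8]
opening: 0.0917
grip_force: 0.0
```

Run:
```python
from h import *
o=observe(); print(o["time"],o["tool_pos"]*1000,np.degrees(o["tool_rot"]),o["qpos"])
c=read_camera("wrist"); np.savez("wrist0.npz",**{k:np.array(v) for k,v in c.items()})
cv2.imwrite("pics/wrist0.png",c["img"][...,::-1])
W=cloud(c); x,y,z=W[...,0],W[...,1],W[...,2]
print("campos",np.round(c["world_from_camera"],3).tolist())
reg=(x>.3)&(x<.66)&(y>.15)&(y<.5)
for lo,hi,n in((.041,.051,"coll"),(.095,.112,"crown"),(.06,.112,"rest")):
    P=W[reg&(z>lo)&(z<hi)]; 
    if len(P): print(n,pca(P),rect(P),len(P),np.percentile(P[:,2],[50,99]))
# obstacles behind, from scene & top
for n in("scene0","top0"):
    W=cloud(dict(np.load(n+".npz"))); x,y,z=W[...,0],W[...,1],W[...,2]
    d=np.stack([x-.514,y-.324],-1); a=np.radians(18.6); u=d[...,0]*np.cos(a)+d[...,1]*np.sin(a)
    O=(u>.076)&(x<.72)&(y>.18)&(y<.45)&(z>.008)&(z<.3)
    k,l,s,ce=cv2.connectedComponentsWithStats(O.astype(np.uint8))
    for i in range(1,k):
        if s[i,4]>40: P=W[l==i]; print(n,np.round(np.percentile(P,[2,98],0),3).tolist(),s[i,4],np.round(ce[i]))
```

```text
2.1 [472.35525879 303.55638078 404.3760641 ] [-1.79965821e+02  1.11589585e-02  1.11727201e+02] [ 4.34736411e-01  4.09549354e-01  1.42196701e+00 -1.66971510e-04
  1.31068272e+00  5.55682625e-02]
campos [[0.929, -0.354, -0.11, 0.442], [0.371, 0.887, 0.275, 0.378], [0.0, -0.297, 0.955, 0.385], [0.0, 0.0, 0.0, 1.0]]
coll (array([540.9, 309.9]), np.float64(-76.53815160189852), array([320.7, 200.9])) ((538.5679321289062, 318.8384094238281), (232.86302185058594, 353.56024169921875), 4.044923782348633) 14657 [0.0467284  0.04994937]
crown (array([509. , 321.1]), np.float64(-68.10566175403572), array([107.9,  39.9])) ((552.217529296875, 266.7670593261719), (71.60638427734375, 254.01708984375), 39.008907318115234) 5843 [0.10199222 0.10495466]
rest (array([566.6, 281.9]), np.float64(-8.62695941695411), array([211.9, 169.8])) ((582.9201049804688, 302.4979248046875), (152.20245361328125, 263.88055419921875), 59.51881790161133) 12833 [0.09218811 0.10466712]
scene0 [[0.594, 0.183, 0.011], [0.718, 0.387, 0.251]] 4135 [221. 263.]
scene0 [[0.617, 0.405, 0.009], [0.643, 0.448, 0.018]] 96 [183. 343.]
top0 [[0.659, 0.181, 0.033], [0.718, 0.206, 0.252]] 537 [270. 170.]
top0 [[0.598, 0.291, 0.015], [0.716, 0.388, 0.089]] 954 [221. 197.]
top0 [[0.627, 0.215, 0.009], [0.686, 0.275, 0.064]] 317 [254. 191.]
top0 [[0.62, 0.404, 0.009], [0.647, 0.448, 0.018]] 77 [191. 206.]
```

View pics/wrist0.png

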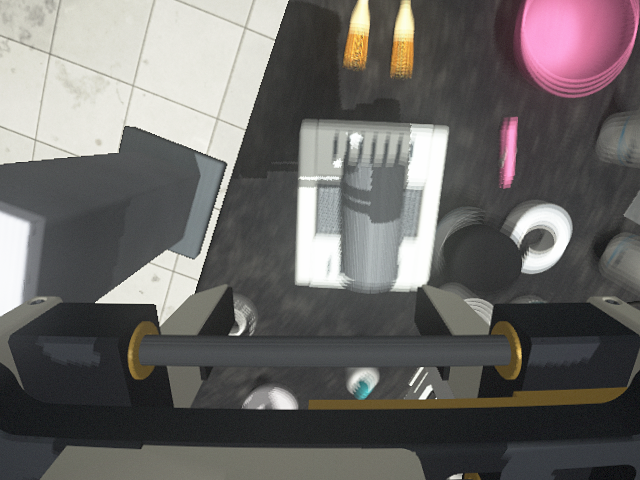

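Run:
```python
from h import *
for n in("scene0","top0","wrist0"):
    W=cloud(dict(np.load(n+".npz"))); x,y,z=W[...,0],W[...,1],W[...,2]
    a=np.radians(18.6); dx,dy=x-.511,y-.322; u=dx*np.cos(a)+dy*np.sin(a); v=-dx*np.sin(a)+dy*np.cos(a)
    P=W[(abs(u)<.04)&(abs(v)<.07)&(z>.085)&(z<.112)]
    print(n,"rest",pca(P),rect(P),len(P))
    # collector outline on top plane
    m=(abs(u)<.095)&(abs(v)<.1)&(z>.041)&(z<.052)
    k,l,s,ce=cv2.connectedComponentsWithStats(cv2.morphologyEx(m.astype(np.uint8),cv2.MORPH_OPEN,np.ones((3,3))))
    P=W[(l>0)]; print("  coll",rect(P),len(P))
    O=(x>.57)&(x<.66)&(y>.28)&(y<.4)&(z>.06)&(u>.045); P=W[O]; 
    if len(P): print("  jar",np.round(np.nanpercentile(P,[1,50,99],0),3).tolist(),len(P))
```

```text
scene0 rest (array([508.5, 322.5]), np.float64(110.24539480854396), array([109.7,  49.8])) ((508.1767883300781, 323.1395568847656), (52.78287887573242, 113.92919921875), 20.670143127441406) 1161
  coll ((516.2374267578125, 327.6900329589844), (157.8038330078125, 162.84999084472656), 18.591222763061523) 2871
  jar [[0.589, 0.293, 0.061], [0.618, 0.331, 0.085], [0.657, 0.362, 0.09]] 932
top0 rest (array([510.3, 320.8]), np.float64(-69.36068572376705), array([106.9,  49.2])) ((510.3777160644531, 321.4650573730469), (51.29872131347656, 110.43782043457031), 20.77754783630371) 881
  coll ((509.8104248046875, 323.3119812011719), (140.95103454589844, 159.780517578125), 18.546106338500977) 2097
  jar [[0.598, 0.281, 0.08], [0.651, 0.328, 0.827], [0.653, 0.393, 0.872]] 5834
wrist0 rest (array([508.7, 321.1]), np.float64(-69.17461506109373), array([107.9,  50. ])) ((509.2388000488281, 320.53521728515625), (52.31943130493164, 110.76388549804688), 20.762290954589844) 7218
  coll ((521.177978515625, 327.4697570800781), (167.00552368164062, 160.8757781982422), 18.67854118347168) 14155
  jar [[0.589, 0.293, 0.061], [0.617, 0.328, 0.086], [0.656, 0.36, 0.088]] 4944
```

Wrist view: the rest lies along y at about (375,225) on the collector. A black jar beside it at (480,260) is 89 mm tall and has to be avoided. Measured: rest at (509,321), yaw 20.75°; collector at (510,323), yaw 18.6°.

Call:
arm_command(xyz=[[37,19,0],[0,0,-30],[0,0,-30],[0,0,-20],[0,0,0],[0,0,0],[0,0,0]], spin=[-0.8,0,0,0,0,0,0], jaw=0.65)

```text
time: 2.85
tool_pos: [0.5101, 0.3208, 0.3262]
tool_rot: [3.139, -0.0, 1.933]
contact_force: [-0.0, 0.1, 0.6]
opening: 0.0759
grip_force: 0.0
```

Run:
```python
from h import *
o=observe(); print(o["time"],o["tool_pos"]*1000,np.degrees(o["tool_rot"]),o["opening"])
c=read_camera("wrist"); np.savez("wrist1.npz",**{k:np.array(v) for k,v in c.items()})
W=cloud(c); x,y,z=W[...,0],W[...,1],W[...,2]
a=np.radians(18.6); dx,dy=x-.510,y-.3225; u=dx*np.cos(a)+dy*np.sin(a); v=-dx*np.sin(a)+dy*np.cos(a)
P=W[(abs(u)<.04)&(abs(v)<.07)&(z>.085)&(z<.112)]
print("rest",pca(P),rect(P),len(P))
P=W[(abs(u)<.074)&(abs(v)<.09)&(z>.041)&(z<.052)]; print(rect(P))
```

```text
2.85 [510.05615493 320.76605185 326.2286138 ] [ 1.79852635e+02 -1.04029990e-02  1.10728414e+02] 0.07592978011764542
rest (array([508. , 323.7]), np.float64(-69.27359254023081), array([102.4,  50.1])) ((508.9843444824219, 321.15765380859375), (52.10245895385742, 109.20348358154297), 20.713708877563477) 11696
((510.6763610839844, 323.7462463378906), (145.7401580810547, 160.7218475341797), 18.740610122680664)
```

Call:
arm_command(xyz=[[-1,0,-20],[0,0,-25],[0,0,-25],[0,0,-15],[0,0,-11],[0,0,0],[0,0,0]], spin=[0,0,0,0,0,0,0])

```text
time: 3.6
tool_pos: [0.5091, 0.3208, 0.2298]
tool_rot: [3.14, -0.0, 1.933]
contact_force: [0.8, -1.2, 0.1]
opening: 0.076
grip_force: 0.0
```

Call:
arm_command(xyz=[[0,0,0],[0,0,0],[0,0,0],[0,0,0],[0,0,0],[0,0,0]], spin=[0,0,0,0,0,0], jaw=-1, squeeze=25)

```text
time: 4.2
tool_pos: [0.5089, 0.3207, 0.2293]
tool_rot: [3.14, -0.0, 1.933]
contact_force: [-0.3, -0.5, 5.9]
opening: 0.0542
grip_force: 25.0
```

Call:
arm_command(xyz=[[0,0,15],[0,0,25],[0,0,30],[0,0,30],[0,0,30],[0,0,30],[-15,-10,0],[-5,-30,0],[-5,-40,0],[-5,-40,0],[-5,-40,0],[-5,-40,0],[-5,-40,0],[-5,-40,0],[0,-40,0],[0,-35,0],[0,-25,0],[0,-15,0],[0,0,0],[0,0,0]], spin=[0,0,0,0,0,0,0,-3,-3,-3,-3,-3,-3,-3,-3,-2.7,0,0,0,0])

```text
time: 6.2
tool_pos: [0.4585, -0.0743, 0.3883]
tool_rot: [-3.141, -0.001, 1.466]
contact_force: [-0.8, -1.3, -2.3]
opening: 0.0537
grip_force: 25.0
```

Run:
```python
from h import *
o=observe(); print(o["time"],o["tool_pos"]*1000,np.degrees(o["tool_rot"]),o["opening"],o["grip_force"],o["contact_force"])
for n in("wrist","scene"):
    c=read_camera(n); np.savez(n+"2.npz",**{k:np.array(v) for k,v in c.items()})
    cv2.imwrite(f"pics/{n}2.png",c["img"][...,::-1])
    W=cloud(c); x,y,z=W[...,0],W[...,1],W[...,2]
    P=W[(x>.43)&(x<.55)&(y>-.2)&(y<.05)&(z>.158)&(z<.176)]; print(n,"bar",pca(P),rect(P),len(P))
    P=W[(x>.43)&(x<.51)&(y>-.2)&(y<.05)&(z>.19)&(z<.27)]; print(n,"rest",pca(P),len(P),np.percentile(P[:,2],[1,99]))
```

```text
6.2 [458.51167025 -74.26803398 388.30324061] [-1.79940884e+02 -3.33251225e-02  8.39815580e+01] 0.05369840370937447 24.998389086686075 [-0.77154947 -1.33446984 -2.29806615]
wrist bar (array([496.8,  -6.1]), np.float64(-96.78531412199824), array([70.7, 17.7])) ((498.2207946777344, -7.171207427978516), (75.02616119384766, 20.207412719726562), 86.49722290039062) 3359
wrist rest (array([462.9, -55.1]), np.float64(-82.27882899159637), array([78.5, 66.4])) 22186 [0.21801247 0.26395165]
scene bar (array([494.4, -28. ]), np.float64(84.25651285788575), array([119.1,  16.9])) ((494.70733642578125, -31.001937866210938), (126.7988052368164, 19.56479263305664), 84.73795318603516) 329
scene rest (array([464.9, -48.9]), np.float64(147.5255805832277), array([80.5, 73. ])) 848 [0.20717521 0.2664447 ]
```

Call:
arm_command(xyz=[[11,-1,0],[12,0,0],[8,0,0],[0,0,0],[0,0,-15],[0,0,-20],[0,0,-20],[0,0,-15],[0,0,-10],[0,0,-5],[0,0,0],[0,0,0]], spin=[0,0,0,0,0,0,0,0,0,0,0,0])

```text
time: 7.5
tool_pos: [0.4899, -0.0754, 0.3043]
tool_rot: [3.14, 0.0, 1.467]
contact_force: [-0.1, 0.2, -2.4]
opening: 0.0538
grip_force: 25.0
```

Run:
```python
from h import *
o=observe(); print(o["time"],o["tool_pos"]*1000,np.degrees(o["tool_rot"]),o["opening"],o["grip_force"],o["contact_force"])
c=read_camera("scene"); cv2.imwrite("pics/scene3.png",cv2.resize(c["img"][120:360,240:560,::-1],(800,600)))
```

```text
7.5 [489.91633131 -75.39616074 304.32524427] [1.79936789e+02 1.27676752e-02 8.40343657e+01] 0.0537759117290676 24.998485820833594 [-0.11505106  0.21431925 -2.38247649]
```

View pics/scene3.png

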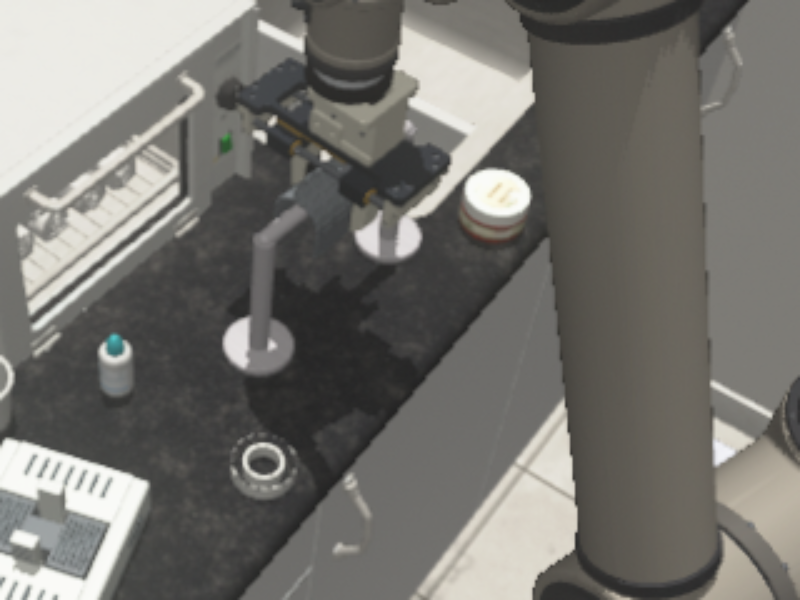

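The rest sits astride the bar in the gripper at crop (325,195), and the collector's catches are now exposed at (50,500) and (25,545). I'll lower the last 6 mm until it touches.

Call:
arm_command(xyz=[[0,0,-3],[0,0,-2],[0,0,-2],[0,0,0],[0,0,0]], spin=[0,0,0,0,0])

```text
time: 8.05
tool_pos: [0.4897, -0.0753, 0.2982]
tool_rot: [3.14, 0.0, 1.467]
contact_force: [-3.5, 1.6, 11.6]
opening: 0.0538
grip_force: 25.0
```

Call:
arm_command(xyz=[[0,0,1],[0,0,0]], spin=[0,0])

```text
time: 8.25
tool_pos: [0.4898, -0.0754, 0.2982]
tool_rot: [3.141, 0.0, 1.467]
contact_force: [-1.3, 0.7, 3.7]
opening: 0.0539
grip_force: 25.0
```

Call:
arm_command(xyz=[[0,0,0],[0,0,0],[0,0,0],[0,0,0],[0,0,0]], spin=[0,0,0,0,0], jaw=0.75)

```text
time: 8.75
tool_pos: [0.4897, -0.0754, 0.2976]
tool_rot: [-3.142, -0.0, 1.467]
contact_force: [0.0, 0.4, -0.6]
opening: 0.0798
grip_force: 0.0
```

Call:
arm_command(xyz=[[0,0,5],[0,0,10],[0,0,15],[0,0,20],[0,0,30],[0,0,30],[0,0,0]], spin=[0,0,0,0,0,0,0])

```text
time: 9.45
tool_pos: [0.4903, -0.0755, 0.4127]
tool_rot: [3.133, 0.002, 1.467]
contact_force: [0.0, -0.9, 0.1]
opening: 0.0805
grip_force: 0.0
```

Run:
```python
from h import *
o=observe(); print(o["time"],o["tool_pos"]*1000,np.degrees(o["tool_rot"]),o["opening"],o["contact_force"])
c=read_camera("scene"); cv2.imwrite("pics/scene4.png",cv2.resize(c["img"][120:360,240:560,::-1],(800,600)))
W=cloud(c); x,y,z=W[...,0],W[...,1],W[...,2]
P=W[(x>.44)&(x<.54)&(y>-.16)&(y<.0)&(z>.13)&(z<.19)]; print(np.percentile(P,[1,50,99],0))
c=read_camera("top"); W=cloud(c); np.savez("top4.npz",**{k:np.array(v) for k,v in c.items()})
x,y,z=W[...,0],W[...,1],W[...,2]
# collector, now bare
a=np.radians(18.6); dx,dy=x-.510,y-.3235; u=dx*np.cos(a)+dy*np.sin(a); v=-dx*np.sin(a)+dy*np.cos(a)
P=W[(abs(u)<.078)&(abs(v)<.085)&(z>.041)&(z<.052)]; print("coll",rect(P),len(P))
P=W[(abs(u)<.03)&(abs(v)<.05)&(z>.06)&(z<.09)]; print("tabs",pca(P),len(P),np.max(P[:,2]))
```

```text
9.45 [490.27414083 -75.49376031 412.66067155] [1.79486450e+02 1.03201904e-01 8.40353138e+01] 0.08051473679275384 [ 0.01837662 -0.87793609  0.09303907]
[[ 0.46025288 -0.12920303  0.13088605]
 [ 0.47946976 -0.06493978  0.16591145]
 [ 0.52169963 -0.00539707  0.17550724]]
coll ((513.28515625, 324.39727783203125), (148.44883728027344, 159.5906982421875), 18.59293556213379) 3003
tabs (array([509.6, 323.3]), np.float64(-71.89085124102616), array([66.6, 20.9])) 108 0.08455775219479222
```

View pics/scene4.png

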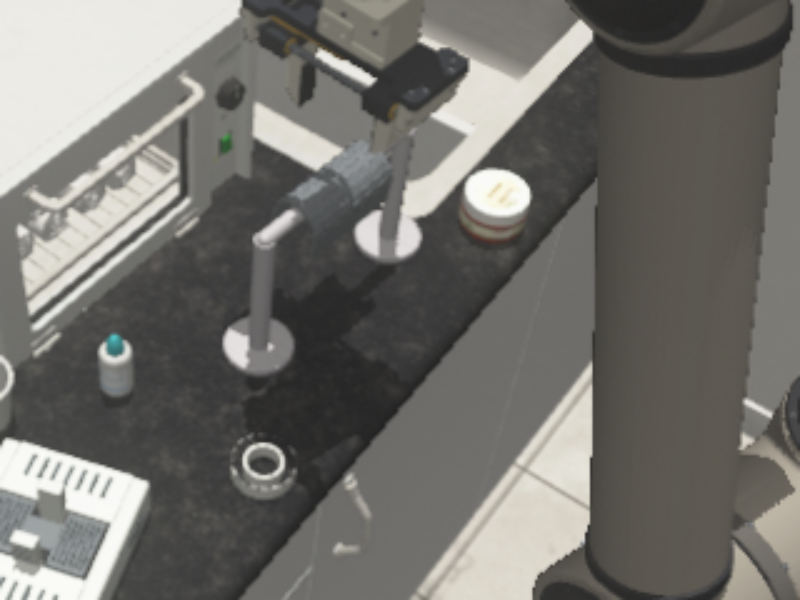

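The rest hangs on the bar with its centre at about crop (345,185), and it is released. Both cassette catches are visible at (50,500) and (25,545). Now I go to the cassette.

Call:
arm_command(xyz=[[-15,5,0],[-15,20,0],[0,40,0],[0,40,0],[0,40,0],[0,40,0],[0,40,0],[0,40,0],[0,40,0],[0,40,0],[0,40,0],[25,10,0],[24.5,4,0],[0,0,-40],[0,0,-40],[0,0,0],[0,0,0],[0,0,0]], spin=[0,0,-6.6,-6.6,-6.6,-6.6,-6.6,-6.6,-6.6,-6.6,-6.6,-6,0,0,0,0,0,0], jaw=1)

```text
time: 11.35
tool_pos: [0.5097, 0.3239, 0.3298]
tool_rot: [-3.141, -0.003, 0.325]
contact_force: [-0.4, 0.3, -0.4]
opening: 0.0919
grip_force: 0.0
```

Run:
```python
from h import *
o=observe(); print(o["time"],o["tool_pos"]*1000,np.degrees(o["tool_rot"]),o["opening"],o["contact_force"])
c=read_camera("wrist"); cv2.imwrite("pics/wrist5.png",c["img"][...,::-1])
W=cloud(c); x,y,z=W[...,0],W[...,1],W[...,2]
a=np.radians(18.6); dx,dy=x-.510,y-.3235; u=dx*np.cos(a)+dy*np.sin(a); v=-dx*np.sin(a)+dy*np.cos(a)
P=W[(abs(u)<.075)&(abs(v)<.085)&(z>.041)&(z<.052)]; print("coll",rect(P),len(P))
P=W[(abs(u)<.03)&(abs(v)<.05)&(z>.06)&(z<.09)]; print("tabs",pca(P),len(P),np.percentile(P,[1,99],0))
P=W[(abs(u)<.03)&(abs(v)<.05)&(z>.076)&(z<.09)]; print("tabtops",pca(P),rect(P),len(P))
```

```text
11.35 [509.68797081 323.86727947 329.81271373] [-179.98348008   -0.17999462   18.62926571] 0.09187990549019323 [-0.42876706  0.27698826 -0.42799453]
coll ((508.7113952636719, 323.37200927734375), (139.3941650390625, 160.6431884765625), 18.59119415283203) 30345
tabs (array([508.5, 322.8]), np.float64(-71.47416892060393), array([65.1, 21.6])) 1343 [[0.48977937 0.29035225 0.06108337]
 [0.52829456 0.35592778 0.08210724]]
tabtops (array([508.4, 322.8]), np.float64(-71.34286956903134), array([65.2, 21.6])) ((508.3728332519531, 322.6434631347656), (22.36798667907715, 66.52833557128906), 18.600723266601562) 1049
```

View pics/wrist5.png

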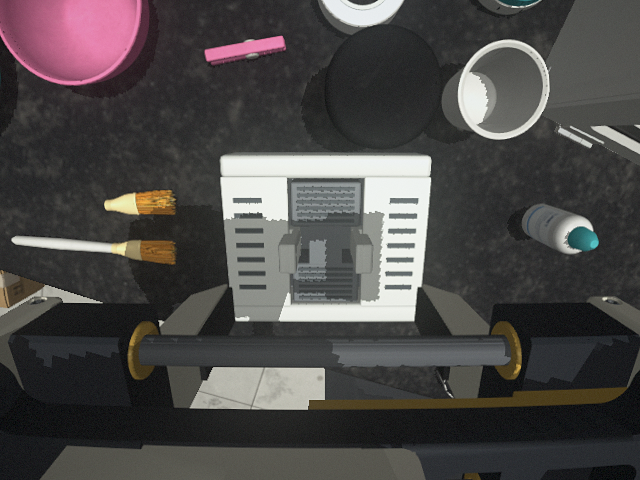

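Wrist view: both catch tabs, at (290,252) and (363,252), lie symmetrically between the fingers. The centre is at about (509,323), yaw 18.6°. Descend.

Call:
arm_command(xyz=[[-0.7,-0.8,-20],[0,0,-25],[0,0,-25],[0,0,-17],[0,0,-10],[0,0,-5],[0,0,0],[0,0,0]], spin=[0,0,0,0,0,0,0,0])

```text
time: 12.2
tool_pos: [0.5089, 0.3231, 0.2269]
tool_rot: [-3.141, -0.002, 0.325]
contact_force: [0.1, 0.3, -1.0]
opening: 0.0916
grip_force: 0.0
```

Call:
arm_command(xyz=[[0,0,0],[0,0,0],[0,0,0],[0,0,0],[0,0,0],[0,0,0],[0,0,0]], spin=[0,0,0,0,0,0,0], jaw=-1, squeeze=30)

```text
time: 12.9
tool_pos: [0.5086, 0.3229, 0.2266]
tool_rot: [-3.142, -0.001, 0.325]
contact_force: [-2.1, -0.7, 7.7]
opening: 0.0503
grip_force: 30.0
```

Call:
arm_command(xyz=[[0,0,2],[0,0,3],[0,0,4],[0,0,4],[0,0,0]], spin=[0,0,0,0,0])

```text
time: 13.4
tool_pos: [0.5087, 0.3229, 0.2394]
tool_rot: [-3.142, -0.001, 0.325]
contact_force: [0.8, 0.2, -2.1]
opening: 0.0502
grip_force: 30.0
```

Call:
arm_command(xyz=[[0,0,6],[0,0,10],[0,0,12],[0,0,12],[0,0,12],[0,0,12],[0,0,12],[0,0,12],[0,0,12],[0,0,6],[0,0,4],[0,0,0],[0,0,0],[0,0,0]], spin=[0,0,0,0,0,0,0,0,0,0,0,0,0,0])

```text
time: 14.8
tool_pos: [0.5084, 0.3228, 0.3481]
tool_rot: [3.141, 0.001, 0.325]
contact_force: [0.2, -0.3, -1.3]
opening: 0.0499
grip_force: 30.0
```

Run:
```python
from h import *
o=observe(); print(o["time"],o["tool_pos"]*1000,np.degrees(o["tool_rot"]),o["opening"],o["grip_force"],o["contact_force"],o["torque"])
c=read_camera("scene"); cv2.imwrite("pics/scene6.png",c["img"][...,::-1])
W=cloud(c); x,y,z=W[...,0],W[...,1],W[...,2]
a=np.radians(18.6); dx,dy=x-.509,y-.323; u=dx*np.cos(a)+dy*np.sin(a); v=-dx*np.sin(a)+dy*np.cos(a)
m=(abs(u)<.06)&(abs(v)<.04)&(z>.10)&(z<.185); P=W[m]; print(len(P),np.percentile(P[:,2],[1,50,99]))
for s in(-1,1):
    q=m&(z>.15)&(z<.18)&(u*s>.03); print("top z",s,np.median(z[q]),q.sum())
```

```text
14.8 [508.4149815  322.76694818 348.07445467] [1.79985303e+02 7.54637430e-02 1.86275452e+01] 0.049890740148251594 29.999367892742157 [ 0.19096669 -0.31091664 -1.26292152] [0.01873892 0.07713259 0.02505268]
796 [0.12984521 0.16668861 0.18132719]
top z -1 0.16758588441631056 342
top z 1 nan 0
  return _methods._mean(a, axis=axis, dtype=dtype,
  ret = ret.dtype.type(ret / rcount)
```

View pics/scene6.png

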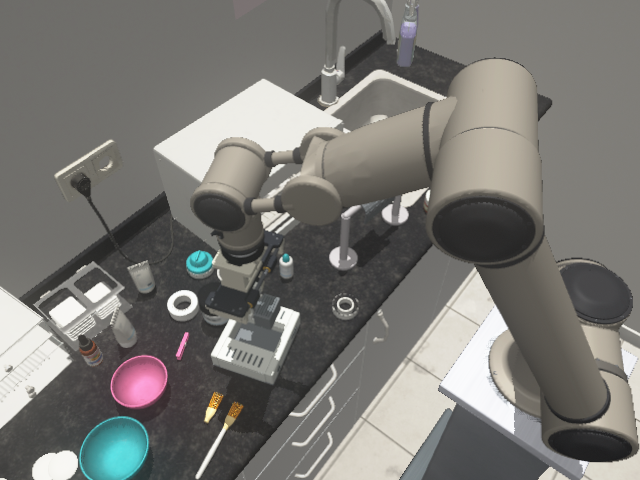

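The cassette is held above the collector at about (255,335), with its top at z 0.167 as expected. I'll check that it is level, and that the rest is still on the bar.

Run:
```python
from h import *
for n in("wrist","scene"):
    c=read_camera(n); W=cloud(c); x,y,z=W[...,0],W[...,1],W[...,2]
    a=np.radians(18.6); dx,dy=x-.509,y-.323; u=dx*np.cos(a)+dy*np.sin(a); v=-dx*np.sin(a)+dy*np.cos(a)
    m=(abs(u)>.02)&(abs(u)<.047)&(abs(v)<.024)&(z>.155)&(z<.178)
    if m.sum()<20: print(n,m.sum()); continue
    A=np.c_[u[m],v[m],np.ones(m.sum())]; s=np.linalg.lstsq(A,z[m],rcond=None)[0]
    print(n,m.sum(),"tilt deg along u,v",np.degrees(s[:2]),"z0",s[2],"u range",u[m].min(),u[m].max())
c=read_camera("top"); W=cloud(c); x,y,z=W[...,0],W[...,1],W[...,2]
P=W[(x>.44)&(x<.54)&(y>-.17)&(y<.02)&(z>.12)&(z<.185)]
Q=P[abs((P[:,0]-.4897)-(P[:,1]+.076)*.1)>.011]; print("rest on bar",len(P),pca(Q),np.percentile(Q,[2,98],0))
```

```text
wrist 6269 tilt deg along u,v [-0.16477713  0.0274985 ] z0 0.16862192609964144 u range -0.04699201315128643 0.04699960638592836
scene 288 tilt deg along u,v [-0.08236438 -0.09259681] z0 0.1686324062809376 u range -0.04691983610216466 -0.02002993271275639
rest on bar 1343 (array([492.3, -74.6]), np.float64(-96.90452689960092), array([106.8,  53.8])) [[ 0.46274789 -0.12643625  0.14582306]
 [ 0.52013383 -0.02277263  0.17106192]]
```

The cassette is level (under 0.2°) and about 77 mm clear of the collector. The rest still hangs centred on the bar.

```bash
python3 -c "
from cell import *
print(hand_in())"
```

```text
the job is handed in; nothing more can be done
None
```

The job is handed in: the rest is hanging released near the middle of the bar, and the cassette is out, held level by its pressed catches about 77 mm above the collector, at about 15 s of the 51 s allowed.

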